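Find the rocking corner of a jig plate and press its shim flat

ROBOT

A 6-joint arm with a two-finger parallel gripper is mounted at the origin on the work surface; the furniture and walls round the work are solid. World frame = base frame: x ahead of the robot, y to its left, z up, the work surface at z = 0. Lengths are in m, angles in rad, forces in N, time in s.
With the tool pointing down it reaches from about 0.375 to 0.9 m from the base axis. Payload 3.1 kg.
Tool frame: the origin (TCP) lies between the finger pads; the fingertips stand 22 mm ahead of it and the grasp point (between the pads) lies 3 mm ahead of it; z points along the fingers, y is the line along which they close (so a half turn about z gives the same grasp; the last joint's range is limited). The gripper opens to 87 mm and grips with 3 to 60 N. Pads are 19 mm wide; open, the fingers measure 117 mm over their backs; the gripper's body (75 mm by 190 mm) begins 51 mm behind the grasp point.
Start: joints at [1.157, 0.527, 1.433, -0, 1.181, -0.178], TCP at [0.145, 0.608, 0.245] pointing down, gripper open.
Joint ranges: [-3.08, 3.08], [-0.75, 2.2], [0.22, 2.44], [-1.43, 4.57], [0, 2.65], [-2.85, 2.85]. Speed limits (rad/s): [2.79, 2.79, 3.14, 3.14, 3.14, 3.14].

INTERFACE

Orientations are given as a unit quaternion [x, y, z, w].
In Python, from rig import robot gives the robot as it stands.
- The arm moves only by the tool move_arm, never from a script. Its argument "series" is text: rows parted by semicolons, each of 6 numbers parted by spaces: the shift along the tool's x, y, z in mm, then the turn, a rotation vector about the tool's x, y, z in degrees. In form: dx dy dz ax ay az; .... A call has 1 to 8 rows; each row is the pose to reach, as a shift and turn from the pose commanded when the call began, along the tool's axes at that moment; what a row does not reach only later rows make up. A row lasts 1/12 s, in which the tool goes at most 41.7 mm and 7.16 degrees, less where a joint would pass 70% of its speed; a pose out of reach is approached as far as the arm can. A call with a gripper value outside its range is refused whole. "jaw" is the opening, from 0 (shut) to 1 (fully open), set as the call begins (left out, the last holds). The fingers move at their own pace and stop on an object; "newtons" is the grip in N (left out, the last holds). Time passes only in rows, so rows that repeat a pose let the fingers close. It gives the time, the measured TCP pose, the force, the opening and the grip force at its end, in the units of the state.
- robot.get_obs(): the state, without advancing time (a new reading comes with each control period).
- robot.camera(name): name is "side" or "top" or "wrist"; returns a dict with "img" (384x512x3 uint8, red, green, blue), "mtx" (3x3 intrinsics, pixels), "world_to_cam" (4x4, takes a point from world to camera coordinates). Camera axes: x right, y down, z forward; pixel columns grow to the right and rows downward; lengths in m; the calibration is good to about 2 mm. A picture is of the moment at which its call begins. There is no depth.
- robot.hand_in(): hands the job in; it is judged then, once.
Trained networks look in a picture, given as the dict that the camera call returned (one of the last four; its "shot" number tells which), for a name from the list of things; names that differ only in an ending like _2 or _b are one class to them, and where a whole thing is asked for, a point or a joint stands for the part that bears it (a point fixed in the world has none). Each returns a list of dicts, best first, with "p" (0 to 1); they miss things now and then, are a little off and sometimes report something else, mostly with a low value. They report only what shows in the picture. A call takes as long as a camera call.
- robot.search_frame(picture, thing): "xyz" ([x, y, z] in m, in world coordinates, good to about 4 mm: the middle of the surface that is visible of it).
- robot.tip_of(picture, thing): "xyz" ([x, y, z] in m, in world coordinates, good to about 4 mm: a listed point, or the origin of a listed thing).
The state is a dict: "time": time; "q": joint angles; "joint_velocities": joint speeds; "joint_torque": joint torques, N m; "position": TCP position; "tool_rot": TCP orientation; "ft_force": force on the tool from outside, world axes, zero at the start; "moment": the same for the moment, N m; "grip_width": finger opening in m; "grip_force": force on a finger pad.
Only numpy, scipy, OpenCV 4.12 (cv2) and the standard library are available. Lean on these libraries where they do the work, as an engineer would, in place of code of your own. Each camera call takes 0.05 s, during which the arm holds its last target. There are 200 camera calls.

TASK

The steel jig plate on the little bridge over the feed roller rocks: press down on its corners with the fingertips to find the one that dips, then press the upright tongue of the shim beside that corner down flat and leave the other three shims standing. Last, press that corner down again to prove that it is now firm, and draw back; do not lift anything, and leave the loose nuts where they lie.

Things in the scene. Friction and masses are not known exactly. Their poses are not given: they have to be found in the camera images.
- bridge: Low dark steel bridge table, fixed, straddling the feed roller's shaft and bearing (left of the big hand wheel); deck 220 x 210 mm, top 150 mm above the bed. Origin: on the bed under the centre of the deck; x away from the robot, y to the left, z up. It is turned up to 0.2 rad either way.
- plate: Steel jig plate 150 (x) x 92 (y) x 10 mm, 0.95 kg, loose over two upright studs of the bridge (16 mm above its top, on its x axis 22 mm either side of the centre, 2 mm play). Origin: centre of its underside. It rests level on four pads hidden under its corners, underside 18 mm and top 28 mm above the deck. Three pads are solid, one (any, it changes) is short with a weak spring.
- nut_0: Loose hex nut, 24 mm across flats, 13 mm thick, lying on the bridge's deck at the robot's side of the plate. Origin: centre of its underside. To be left alone.
- nut_1: Loose rusty hex nut, 19 mm across flats, 10 mm thick, also lying on the deck at the robot's side of the plate. To be left alone.
- corner_near_left (a point): Where to press the plate's near left corner (near = towards the robot, left as the robot looks along +x): on its top face straight above the pad, 13 mm in from the end and 10 mm from the side (62 and 36 mm from the bridge's centre). If this is the rocking corner, 5 N press it down 4 to 5 mm and it comes back up; else it does not dip.
- hinge_near_left (a joint): Hinge of the shim beside the near left corner: 0 = tongue stands up steeply (63 degrees), leaning away from the plate; 1.1 rad = tongue flat on the deck. Starts at 0 to 0.08. It stays where it is left; pressing the tongue down takes about 4 N.
- tongue_near_left (a point): Point on the upper face of the tongue beside the near left corner, 40 mm from the hinge. Tongue: plain steel strip 18 mm wide, 3 thick, 60 long. Hinge line along the bridge's x, 6 mm above the deck, 41.5 mm left of the bridge's centre line, 40 mm nearer than its centre. The tongue points left; flat, its top is 4.5 mm above the deck, its end 101 mm from the centre line.
- shim_near_left: The shim beside the near left corner: tongue outside the plate, and a small lobe on the same hinge under the plate's edge; origin on the hinge line. With the tongue flat, the lobe at the rocking corner stands under the plate and leaves only about 1 mm of dip; at a solid corner it does not touch the plate.
- corner_near_right (a point): Where to press the plate's near right corner (near = towards the robot, right as the robot looks along +x): on its top face straight above the pad, 13 mm in from the end and 10 mm from the side (62 and 36 mm from the bridge's centre). If this is the rocking corner, 5 N press it down 4 to 5 mm and it comes back up; else it does not dip.
- hinge_near_right (a joint): Hinge of the shim beside the near right corner: 0 = tongue stands up steeply (63 degrees), leaning away from the plate; 1.1 rad = tongue flat on the deck. Starts at 0 to 0.08. It stays where it is left; pressing the tongue down takes about 4 N.
- tongue_near_right (a point): Point on the upper face of the tongue beside the near right corner, 40 mm from the hinge. Tongue: plain steel strip 18 mm wide, 3 thick, 60 long. Hinge line along the bridge's x, 6 mm above the deck, 41.5 mm right of the bridge's centre line, 40 mm nearer than its centre. The tongue points right; flat, its top is 4.5 mm above the deck, its end 101 mm from the centre line.
- shim_near_right: The shim beside the near right corner: tongue outside the plate, and a small lobe on the same hinge under the plate's edge; origin on the hinge line. With the tongue flat, the lobe at the rocking corner stands under the plate and leaves only about 1 mm of dip; at a solid corner it does not touch the plate.
- corner_far_left (a point): Where to press the plate's far left corner (near = towards the robot, left as the robot looks along +x): on its top face straight above the pad, 13 mm in from the end and 10 mm from the side (62 and 36 mm from the bridge's centre). If this is the rocking corner, 5 N press it down 4 to 5 mm and it comes back up; else it does not dip.
- hinge_far_left (a joint): Hinge of the shim beside the far left corner: 0 = tongue stands up steeply (63 degrees), leaning away from the plate; 1.1 rad = tongue flat on the deck. Starts at 0 to 0.08. It stays where it is left; pressing the tongue down takes about 4 N.
- tongue_far_left (a point): Point on the upper face of the tongue beside the far left corner, 40 mm from the hinge. Tongue: plain steel strip 18 mm wide, 3 thick, 60 long. Hinge line along the bridge's x, 6 mm above the deck, 41.5 mm left of the bridge's centre line, 40 mm farther than its centre. The tongue points left; flat, its top is 4.5 mm above the deck, its end 101 mm from the centre line.
- shim_far_left: The shim beside the far left corner: tongue outside the plate, and a small lobe on the same hinge under the plate's edge; origin on the hinge line. With the tongue flat, the lobe at the rocking corner stands under the plate and leaves only about 1 mm of dip; at a solid corner it does not touch the plate.
- corner_far_right (a point): Where to press the plate's far right corner (near = towards the robot, right as the robot looks along +x): on its top face straight above the pad, 13 mm in from the end and 10 mm from the side (62 and 36 mm from the bridge's centre). If this is the rocking corner, 5 N press it down 4 to 5 mm and it comes back up; else it does not dip.
- hinge_far_right (a joint): Hinge of the shim beside the far right corner: 0 = tongue stands up steeply (63 degrees), leaning away from the plate; 1.1 rad = tongue flat on the deck. Starts at 0 to 0.08. It stays where it is left; pressing the tongue down takes about 4 N.
- tongue_far_right (a point): Point on the upper face of the tongue beside the far right corner, 40 mm from the hinge. Tongue: plain steel strip 18 mm wide, 3 thick, 60 long. Hinge line along the bridge's x, 6 mm above the deck, 41.5 mm right of the bridge's centre line, 40 mm farther than its centre. The tongue points right; flat, its top is 4.5 mm above the deck, its end 101 mm from the centre line.
- shim_far_right: The shim beside the far right corner: tongue outside the plate, and a small lobe on the same hinge under the plate's edge; origin on the hinge line. With the tongue flat, the lobe at the rocking corner stands under the plate and leaves only about 1 mm of dip; at a solid corner it does not touch the plate.

How it is judged:
By the outcome, as a careful person would: the job done as asked, in the order asked, and still so for the second after the job is handed in, with the robot touching nothing.
It also fails if it takes over 61 s, if anything falls off the work surface, if the arm or the gripper's body presses on something with over 40 N, if the wrist force passes 120 N, or if a joint passes its speed limit or range.

## Working session

There is one attempt and no reset: what is moved stays moved. The work goes in short steps, Python scripts to look and compute and a tool call to move; the robot and the scene stay as the last step left them, time stands still between calls to the robot, and variables do not carry over. Pictures are saved under pics/ and viewed, at most 10 in all, crops included, and the job is handed in when it is done.

Besides the shell and the picture viewer there is one more tool, called after "Call:" by a JSON object that holds its "method" and its "body", one argument or row to a line. move_arm: Moves the arm, as the interface text tells. Its arguments: {"type":"object","properties":{"series":{"type":"string"},"jaw":{"type":"number"},"newtons":{"type":"number"}},"required":["series"]}

```bash
mkdir -p pics; ls; python3 - <<'E'
from rig import robot
import cv2,numpy as np
o=robot.get_obs();print(o['time'],o['position'],o['tool_rot'],o['ft_force'])
ps={}
for c in ["top","side"]:
    p=robot.camera(c);cv2.imwrite(f"pics/{c}0.png",p["img"][:,:,::-1])
    for t in ["bridge","plate","nut_0","nut_1"]+[a+b for a in["corner_","tongue_"] for b in ["near_left","near_right","far_left","far_right"]]:
        r=robot.tip_of(p,t)[:1]
        for d in r: print(c,t,np.round(d["xyz"],4),round(d["p"],2))
print(robot.get_obs()['time'])
E
```

```text
pics
0.0 [0.1451176  0.60723154 0.24359825] [ 1.17100784e-01  9.93119482e-01 -1.01130800e-03 -2.80493873e-04] [ 0.06584872  0.44311006 -0.28106071]
top bridge [0.4956 0.1602 0.0032] 0.65
top plate [0.4994 0.1615 0.1704] 0.92
top nut_0 [0.4015 0.2106 0.1485] 0.61
top nut_1 [0.4015 0.2106 0.1485] 0.61
top corner_near_left [0.4326 0.1974 0.1784] 0.75
top corner_near_right [0.4384 0.1275 0.1764] 0.89
top corner_far_left [0.5616 0.2026 0.1746] 0.95
top corner_far_right [0.5576 0.1304 0.1755] 0.69
top tongue_near_left [0.4533 0.2206 0.1906] 0.63
top tongue_near_right [0.4626 0.0956 0.1893] 0.51
top tongue_far_right [0.5408 0.1024 0.191 ] 0.67
side plate [0.4969 0.1595 0.1714] 0.74
side nut_0 [0.4059 0.1358 0.1503] 0.59
side nut_1 [0.4059 0.1358 0.1503] 0.59
side corner_near_left [0.4316 0.1964 0.1773] 0.87
side corner_near_right [0.4398 0.1258 0.1804] 0.96
side corner_far_left [0.5568 0.2007 0.1773] 0.61
side corner_far_right [0.5622 0.1306 0.1773] 0.83
side tongue_near_left [0.4527 0.225  0.1942] 0.56
side tongue_near_right [0.462  0.0979 0.1883] 0.56
side tongue_far_left [0.5387 0.2279 0.1875] 0.45
side tongue_far_right [0.5392 0.1052 0.1917] 0.51
1.3
```

View pics/top0.png

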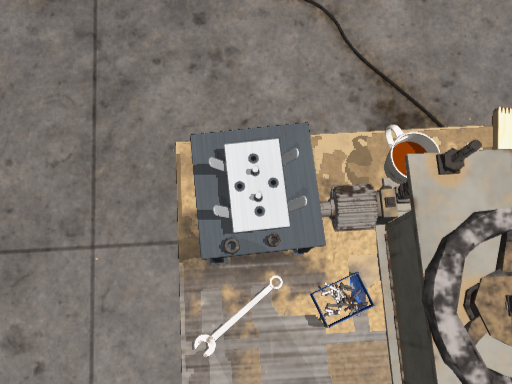

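View pics/side0.png

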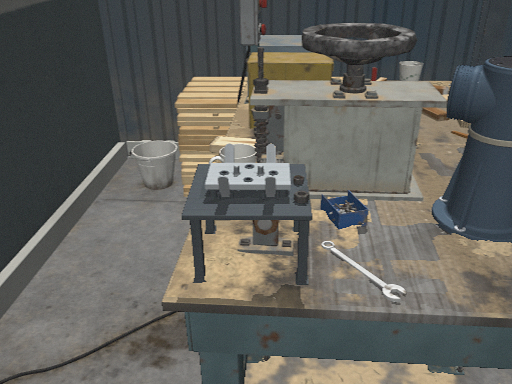

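```bash
cat > h.py <<'E'
import numpy as np
from scipy.optimize import least_squares
from scipy.spatial.transform import Rotation as R
C={'nl':(-62,36,178),'nr':(-62,-36,178),'fl':(62,36,178),'fr':(62,-36,178)}
E
python3 - <<'E'
import numpy as np
from scipy.optimize import least_squares
from h import C
k=['nl','nr','fl','fr']
T={'nl':[[.4326,.1974],[.4316,.1964]],'nr':[[.4384,.1275],[.4398,.1258]],'fl':[[.5616,.2026],[.5568,.2007]],'fr':[[.5576,.1304],[.5622,.1306]]}
def f(p):
    c,s=np.cos(p[2]),np.sin(p[2]);M=np.array([[c,-s],[s,c]])
    return np.concatenate([(M@np.array(C[i][:2])/1000+p[:2]-q) for i in k for q in T[i]])
r=least_squares(f,[.5,.16,0]);print(r.x,np.round(r.fun*1000,1))
c,s=np.cos(r.x[2]),np.sin(r.x[2]);M=np.array([[c,-s],[s,c]])
for i in k: print(i,M@np.array(C[i][:2])/1000+r.x[:2])
E
```

```text
[0.497575   0.163925   0.03958791] [ 1.6  0.   2.6  1.  -1.4 -2.  -2.8 -0.3 -3.5 -0.2  1.3  1.7  3.4  0.
 -1.2 -0.2]
nl [0.43419878 0.19744298]
nr [0.43704837 0.1254994 ]
fl [0.55810163 0.2023506 ]
fr [0.56095122 0.13040702]
```

The top view shows the white plate at about (257,185) with four standing tongues at its sides and nuts at (232,246) and (272,241). The side view agrees. I'll check the pose against the plate's outline.

```bash
python3 - <<'E'
from rig import robot
import cv2,numpy as np
p=robot.camera("top");im=p["img"]
m=(im.min(2)>185).astype(np.uint8);m[:,:218]=0;m[:,296:]=0;m[:130]=0;m[240:]=0
m=cv2.morphologyEx(m,cv2.MORPH_CLOSE,np.ones((15,15)));m=cv2.morphologyEx(m,cv2.MORPH_OPEN,np.ones((21,21)))
c=max(cv2.findContours(m,0,2)[0],key=cv2.contourArea)
K=np.array(p["mtx"]);T=np.array(p["world_to_cam"]);R,t=T[:3,:3],T[:3,3]
cam=-R.T@t;print("cam",cam)
def bp(u,v,z):
    d=R.T@np.linalg.inv(K)@[u,v,1];return (cam+d*(z-cam[2])/d[2])[:2]
q=np.array([bp(*x[0],.178) for x in c],np.float32)
(r)=cv2.minAreaRect(q*1000);print(r);print(cv2.boxPoints(r))
print("up dir",R)
v=cv2.resize(im[115:265,170:340],None,fx=4,fy=4,interpolation=cv2.INTER_CUBIC)
for b in r and [(a) for a in cv2.boxPoints(r)]:
    X=K@(R@np.array([b[0]/1e3,b[1]/1e3,.178])+t);X/=X[2];cv2.circle(v,(int((X[0]-170+.5)*4),int((X[1]-115+.5)*4)),4,(255,0,0),1)
for a,b in [(-62,36),(-62,-36),(62,36),(62,-36)]:
    th=.0396;x=.4976+(a*np.cos(th)-b*np.sin(th))/1e3;y=.1639+(a*np.sin(th)+b*np.cos(th))/1e3
    X=K@(R@np.array([x,y,.178])+t);X/=X[2];cv2.circle(v,(int((X[0]-170+.5)*4),int((X[1]-115+.5)*4)),4,(0,200,0),-1)
cv2.imwrite("pics/ov.png",v[:,:,::-1])
E
```

```text
cam [0.31024566 0.18984706 0.97585219]
((496.5599060058594, 163.77203369140625), (149.5661163330078, 91.49720764160156), 2.8934834003448486)
[[419.56284  205.68732 ]
 [424.18155  114.306755]
 [573.557    121.85675 ]
 [568.93823  213.2373  ]]
up dir [[-0.05594852 -0.99842212 -0.00479902]
 [-0.97464614  0.05565787 -0.21671896]
 [ 0.21664411 -0.00744776 -0.97622224]]
```

View pics/ov.png

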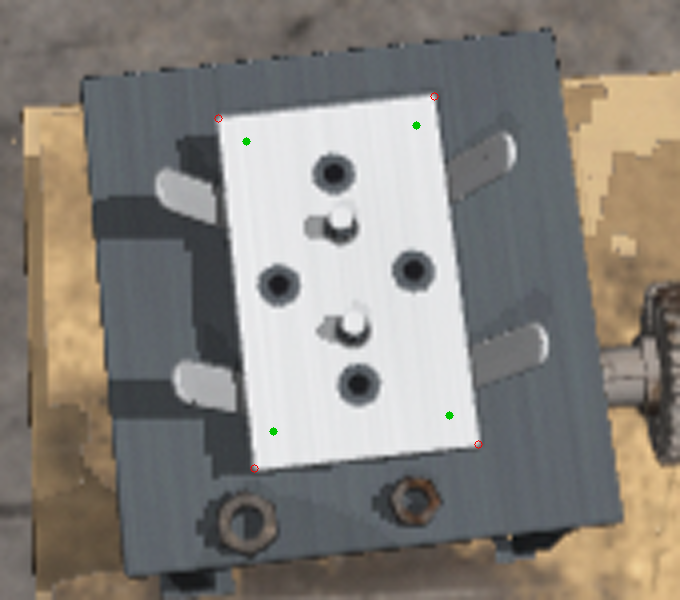

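```bash
cat > h.py <<'E'
import numpy as np
from scipy.spatial.transform import Rotation as R
from rig import robot
YAW=.0505; CTR=np.array([.4966,.1638,.150])
B=R.from_euler('z',YAW)
def w(x,y,z): return CTR+B.apply(np.array([x,y,z])/1000)   # bridge mm above deck -> world
TOOL=B*R.from_quat([0,1,0,0])      # tool y along bridge y, z down
def to(*tip):                       # fingertip target in bridge mm
    o=robot.get_obs(); r=R.from_quat(o['tool_rot'])
    d=r.inv().apply(w(*tip)+[0,0,.022]-o['position'])*1000
    print(tip,'move',np.round(d,1),np.round((r.inv()*TOOL).as_rotvec(degrees=True),1))
def st():
    o=robot.get_obs();tip=B.inv().apply(o['position']-[0,0,.022]-CTR)*1000
    print('t',round(o['time'],2),'tip in bridge',np.round(tip,1),'F',np.round(o['ft_force'],1),'tool_rot',np.round(o['tool_rot'],4))
E
python3 -c "
from h import *
st();to(-62,36,60);print(w(-62,36,28))"
```

```text
t 1.35 tip in bridge [-328.3  461.2   72.5] F [-0.  -0.1 -0.5] tool_rot [ 0.1171  0.9931 -0.     -0.    ]
(-62, 36, 60) move [-375.3 -333.    12.6] [ -0.   -0.  -16.3]
[0.43286181 0.19662444 0.178     ]
```

Call:
{"method": "move_arm", "body": {
  "series": "-375 -333 8 0 0 -16.3;-375 -333 8 0 0 -16.3;-375 -333 8 0 0 -16.3;-375 -333 8 0 0 -16.3;-375 -333 8 0 0 -16.3;-375 -333 8 0 0 -16.3;-375 -333 8 0 0 -16.3;-375 -333 8 0 0 -16.3",
  "jaw": 0,
  "newtons": 10
}}

```text
time: 2.02
position: [0.3361, 0.3346, 0.2395]
tool_rot: [-0.025, 1.0, 0.0, 0.0]
ft_force: [-0.1, 0.1, -0.0]
grip_width: 0.0418
grip_force: 0.0
```

```bash
python3 -c "
from h import *
st();to(-62,36,60)"
```

```text
t 2.02 tip in bridge [-151.7  178.7   67.5] F [-0.1  0.1 -0. ] tool_rot [-2.510e-02  9.997e-01  2.000e-04  4.000e-04]
(-62, 36, 60) move [ -89.8 -142.7    7.6] [ 0.  0. -0.]
```

Call:
{"method": "move_arm", "body": {
  "series": "-90 -143 6 0 0 0;-90 -143 6 0 0 0;-90 -143 6 0 0 0;-90 -143 6 0 0 0;-90 -143 6 0 0 0;-90 -143 6 0 0 0;-90 -143 6 0 0 0"
}}

```text
time: 2.6
position: [0.4318, 0.1978, 0.2332]
tool_rot: [-0.024, 1.0, 0.0, -0.0]
ft_force: [0.5, 0.1, -0.1]
grip_width: 0.0019
grip_force: 0.0
```

```bash
python3 -c "
from h import *
st();to(-62,36,30)"
```

```text
t 2.6 tip in bridge [-63.   37.2  61.2] F [ 0.5  0.1 -0.1] tool_rot [-2.410e-02  9.997e-01  2.000e-04 -5.000e-04]
(-62, 36, 30) move [-1.  -1.2 31.2] [ 0.  -0.1 -0.1]
```

Call:
{"method": "move_arm", "body": {
  "series": "-1 -1 20 0 0 0;-1 -1 28 0 0 0;-1 -1 30 0 0 0;-1 -1 31 0 0 0;-1 -1 32 0 0 0;-1 -1 32 0 0 0;-1 -1 32 0 0 0"
}}

```text
time: 3.18
position: [0.4334, 0.1973, 0.2017]
tool_rot: [-0.025, 1.0, 0.0, 0.0]
ft_force: [0.3, 0.5, 0.6]
grip_width: 0.0004
grip_force: 0.0
```

Call:
{"method": "move_arm", "body": {
  "series": "0 0 0.5 0 0 0;0 0 1 0 0 0;0 0 1 0 0 0;0 0 1 0 0 0"
}}

```text
time: 3.52
position: [0.4333, 0.1969, 0.2004]
tool_rot: [-0.025, 1.0, 0.0, 0.0]
ft_force: [-0.2, -0.6, -0.3]
grip_width: 0.0002
grip_force: 0.3
```

Call:
{"method": "move_arm", "body": {
  "series": "0 0 0.5 0 0 0;0 0 1 0 0 0;0 0 1 0 0 0;0 0 1 0 0 0"
}}

```text
time: 3.85
position: [0.4333, 0.1969, 0.2003]
tool_rot: [-0.025, 1.0, 0.0, 0.0]
ft_force: [-2.6, 0.1, 8.6]
grip_width: 0.0004
grip_force: 4.2
```

Near left is solid (8.6 N, no dip). Next: near right.

Call:
{"method": "move_arm", "body": {
  "series": "0 0 -12 0 0 0;0 -36 -12 0 0 0;0 -72 -12 0 0 0;0 -72 -4 0 0 0;0 -72 -2 0 0 0;0 -72 -1.5 0 0 0;0 -72 -1 0 0 0;0 -72 -1 0 0 0"
}}

```text
time: 4.52
position: [0.4367, 0.1257, 0.2003]
tool_rot: [-0.026, 1.0, -0.0, -0.0]
ft_force: [-0.4, -1.5, 1.7]
grip_width: 0.0004
grip_force: 0.9
```

Call:
{"method": "move_arm", "body": {
  "series": "0 0 0.5 0 0 0;0 0 1 0 0 0;0 0 1 0 0 0;0 0 1 0 0 0"
}}

```text
time: 4.85
position: [0.4367, 0.1256, 0.1993]
tool_rot: [-0.025, 1.0, 0.0, -0.0]
ft_force: [-1.1, 0.7, 2.4]
grip_width: 0.0003
grip_force: 1.2
```

```bash
python3 -c "
from h import *
st()"
```

```text
t 4.85 tip in bridge [-61.8 -35.1  27.3] F [-1.1  0.7  2.4] tool_rot [-2.500e-02  9.997e-01  3.000e-04 -0.000e+00]
```

It is softer here; I'll press further.

Call:
{"method": "move_arm", "body": {
  "series": "0 0 0.5 0 0 0;0 0 1 0 0 0;0 0 1.5 0 0 0;0 0 2 0 0 0;0 0 2 0 0 0;0 0 2 0 0 0"
}}

```text
time: 5.35
position: [0.4366, 0.1252, 0.1972]
tool_rot: [-0.025, 1.0, 0.0, -0.0]
ft_force: [-1.2, 1.9, 3.6]
grip_width: 0.0004
grip_force: 1.7
```

Call:
{"method": "move_arm", "body": {
  "series": "0 0 0.5 0 0 0;0 0 1 0 0 0;0 0 1 0 0 0;0 0 1 0 0 0"
}}

```text
time: 5.68
position: [0.4366, 0.1251, 0.1963]
tool_rot: [-0.025, 1.0, 0.0, -0.0]
ft_force: [-2.5, 1.2, 4.5]
grip_width: 0.0006
grip_force: 2.5
```

Near right dips about 4 mm at 4.5 N, so it is the rocking corner. I'll lift and go to the inner side of its tongue.

Call:
{"method": "move_arm", "body": {
  "series": "0 0 -20 0 0 0;0 0 -37 0 0 0;-11 -3 -37 0 0 0;-22 -7 -37 0 0 0;-22 -7 -28 0 0 0;-22 -7 -26 0 0 0;-22 -7 -26 0 0 0"
}}

```text
time: 6.27
position: [0.4577, 0.1188, 0.2201]
tool_rot: [-0.025, 1.0, -0.0, -0.003]
ft_force: [-1.4, -0.1, 0.0]
grip_width: 0.0005
grip_force: 0.0
```

```bash
python3 - <<'E'
from h import *
import cv2
st()
p=robot.camera("top");im=p["img"]
a=cv2.resize(im[115:265,170:340],None,fx=3,fy=3,interpolation=cv2.INTER_CUBIC)
im=robot.camera("side")["img"]
b=cv2.resize(im[100:250,160:330],None,fx=3,fy=3)[:, :290]
cv2.imwrite("pics/t1.png",np.hstack([a,b])[:,:800,::-1])
E
```

```text
t 6.27 tip in bridge [-41.1 -43.   48.1] F [-1.4 -0.1  0. ] tool_rot [-0.0245  0.9997 -0.     -0.0026]
```

View pics/t1.png

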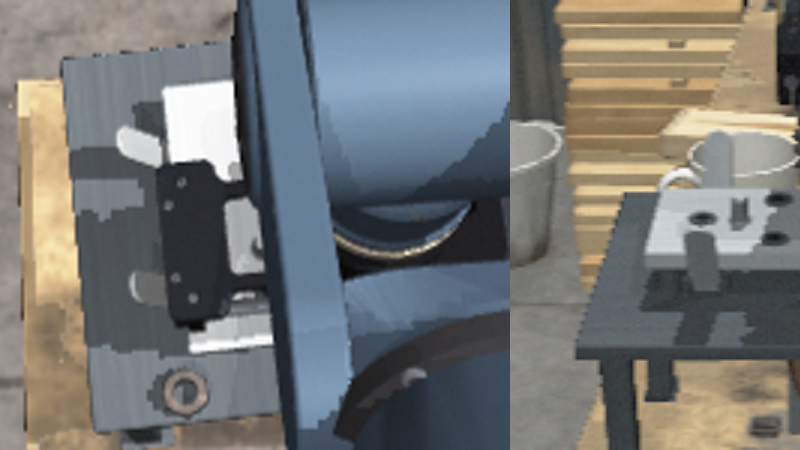

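The gripper sits over the plate's right side; the right tongue is hidden by the arm, the left ones still stand. I'll check clearance to the machine block on the right.

```bash
python3 - <<'E'
from h import *
p=robot.camera("top")
K=np.array(p["mtx"]);T=np.array(p["world_to_cam"]);Rm,t=T[:3,:3],T[:3,3];cam=-Rm.T@t
def bp(K,Rm,cam,u,v,z):
    d=Rm.T@np.linalg.inv(K)@[u,v,1];return np.round((cam+d*(z-cam[2])/d[2])[:2],3)
for n,u,v in [("block far-left",410,155),("block mid",415,240),("housing",385,215),("roller end",335,205),("motor",380,205),("lever",450,165)]:
    print(n,[(z,bp(K,Rm,cam,u,v,z)) for z in (0,.1,.2,.3)])
p=robot.camera("side");K=np.array(p["mtx"]);T=np.array(p["world_to_cam"]);Rm,t=T[:3,:3],T[:3,3];cam=-Rm.T@t
for n,u,v in [("block top near",418,103),("block top far",252,103),("block top farback",252,82),("base near",413,190)]:
    print(n,[(z,bp(K,Rm,cam,u,v,z)) for z in (0,.1,.2,.3)])
E
```

```text
block far-left [(0, array([ 0.581, -0.161])), (0.1, array([ 0.554, -0.125])), (0.2, array([ 0.526, -0.089])), (0.3, array([ 0.498, -0.053]))]
block mid [(0, array([ 0.407, -0.148])), (0.1, array([ 0.397, -0.113])), (0.2, array([ 0.387, -0.079])), (0.3, array([ 0.377, -0.044]))]
housing [(0, array([ 0.46 , -0.095])), (0.1, array([ 0.445, -0.066])), (0.2, array([ 0.43 , -0.037])), (0.3, array([ 0.414, -0.007]))]
roller end [(0, array([0.486, 0.003])), (0.1, array([0.468, 0.022])), (0.2, array([0.45 , 0.041])), (0.3, array([0.432, 0.06 ]))]
motor [(0, array([ 0.481, -0.087])), (0.1, array([ 0.464, -0.059])), (0.2, array([ 0.446, -0.031])), (0.3, array([ 0.429, -0.002]))]
lever [(0, array([ 0.556, -0.239])), (0.1, array([ 0.53 , -0.195])), (0.2, array([ 0.505, -0.151])), (0.3, array([ 0.48 , -0.107]))]
block top near [(0, array([-0.043, -0.86 ])), (0.1, array([ 0.039, -0.533])), (0.2, array([ 0.121, -0.206])), (0.3, array([0.203, 0.121]))]
block top far [(0, array([ 0.586, -0.834])), (0.1, array([ 0.555, -0.512])), (0.2, array([ 0.523, -0.189])), (0.3, array([0.491, 0.133]))]
block top farback [(0, array([ 0.615, -1.141])), (0.1, array([ 0.578, -0.763])), (0.2, array([ 0.541, -0.385])), (0.3, array([ 0.504, -0.008]))]
base near [(0, array([ 0.119, -0.134])), (0.1, array([0.172, 0.061])), (0.2, array([0.225, 0.257])), (0.3, array([0.277, 0.453]))]
```

Clearance to the block (y ≈ -0.08) is about 70 mm. Now I'll sweep the tongue down along its arc.

Call:
{"method": "move_arm", "body": {
  "series": "0 -5 0 0 0 0;0 -9 1 0 0 0;0 -14 5 0 0 0;0 -17 8 0 0 0;0 -20 11 0 0 0;0 -23 14 0 0 0;0 -25 18 0 0 0;0 -25 18 0 0 0"
}}

```text
time: 7.13
position: [0.4605, 0.0936, 0.2037]
tool_rot: [-0.025, 1.0, -0.0, -0.0]
ft_force: [0.1, -0.6, -0.3]
grip_width: 0.0006
grip_force: 0.0
```

```bash
python3 -c "
from h import *
st()"
```

```text
t 7.13 tip in bridge [-39.6 -68.3  31.7] F [ 0.1 -0.6 -0.3] tool_rot [-2.460e-02  9.997e-01 -1.000e-04 -1.000e-04]
```

Call:
{"method": "move_arm", "body": {
  "series": "0 -2 4 0 0 0;0 -4 8 0 0 0;0 -5 12 0 0 0;0 -6 16 0 0 0;0 -7 20 0 0 0;0 -7 23 0 0 0;0 -7 24 0 0 0;0 -7 24 0 0 0"
}}

```text
time: 7.8
position: [0.4605, 0.0872, 0.1798]
tool_rot: [-0.025, 1.0, 0.0, -0.0]
ft_force: [-0.3, -0.3, 0.7]
grip_width: 0.0005
grip_force: 0.1
```

```bash
python3 -c "
from h import *
st()"
```

```text
t 7.8 tip in bridge [-39.9 -74.7   7.8] F [-0.3 -0.3  0.7] tool_rot [-2.470e-02  9.997e-01  2.000e-04 -4.000e-04]
```

Call:
{"method": "move_arm", "body": {
  "series": "0 0 1 0 0 0;0 0 2 0 0 0;0 0 3 0 0 0;0 0 3.5 0 0 0;0 0 3.5 0 0 0;0 0 3.5 0 0 0"
}}

```text
time: 8.3
position: [0.4604, 0.0873, 0.1768]
tool_rot: [-0.025, 1.0, 0.0, -0.0]
ft_force: [-0.3, -0.3, 4.4]
grip_width: 0.0001
grip_force: 2.1
```

Call:
{"method": "move_arm", "body": {
  "series": "0 0 0.5 0 0 0;0 0 1 0 0 0;0 0 1 0 0 0;0 0 1 0 0 0"
}}

```text
time: 8.63
position: [0.4605, 0.0873, 0.1767]
tool_rot: [-0.025, 1.0, 0.0, 0.0]
ft_force: [-2.4, -0.2, 11.9]
grip_width: 0.0003
grip_force: 5.8
```

The tongue is flat (tip 4.7 mm above the deck, hard at 12 N). Back up and over the near right corner.

Call:
{"method": "move_arm", "body": {
  "series": "0 0 -20 0 0 0;0 0 -40 0 0 0;11 20 -40 0 0 0;22 39 -38 0 0 0;22 39 -30 0 0 0;22 39 -27 0 0 0;22 39 -26 0 0 0;22 39 -26 0 0 0"
}}

```text
time: 9.3
position: [0.4371, 0.1245, 0.2011]
tool_rot: [-0.025, 1.0, -0.0, -0.001]
ft_force: [0.0, -0.3, 0.7]
grip_width: 0.0003
grip_force: 0.0
```

```bash
python3 -c "
from h import *
st();to(-62,-36,28)"
```

```text
t 9.3 tip in bridge [-61.4 -36.2  29.1] F [ 0.  -0.3  0.7] tool_rot [-2.460e-02  9.997e-01 -1.000e-04 -5.000e-04]
(-62, -36, 28) move [0.6 0.2 1.1] [-0.  -0.1 -0.1]
```

Call:
{"method": "move_arm", "body": {
  "series": "0 0 0.5 0 0 0;0 0 1 0 0 0;0 0 1.5 0 0 0;0 0 2 0 0 0;0 0 2 0 0 0;0 0 2 0 0 0"
}}

```text
time: 9.8
position: [0.4373, 0.1246, 0.2]
tool_rot: [-0.025, 1.0, -0.0, 0.001]
ft_force: [0.9, -1.4, 3.2]
grip_width: 0.0007
grip_force: 1.1
```

Call:
{"method": "move_arm", "body": {
  "series": "0 0 0.5 0 0 0;0 0 1 0 0 0;0 0 1 0 0 0;0 0 1 0 0 0"
}}

```text
time: 10.13
position: [0.4372, 0.1248, 0.1992]
tool_rot: [-0.025, 1.0, -0.0, 0.001]
ft_force: [0.8, -2.4, 5.0]
grip_width: 0.0003
grip_force: 2.6
```

Call:
{"method": "move_arm", "body": {
  "series": "0 0 0.5 0 0 0;0 0 1 0 0 0;0 0 1 0 0 0;0 0 1 0 0 0;0 0 1 0 0 0"
}}

```text
time: 10.55
position: [0.4372, 0.1247, 0.199]
tool_rot: [-0.025, 1.0, -0.0, 0.001]
ft_force: [-1.8, -3.6, 11.9]
grip_width: 0.0003
grip_force: 5.8
```

Firm now: 1 mm dip at 12 N. I'll draw back up and to the left.

Call:
{"method": "move_arm", "body": {
  "series": "0 0 -20 0 0 0;0 0 -50 0 0 0;0 30 -80 0 0 0;0 70 -85 0 0 0;10 110 -85 0 0 0;30 150 -85 0 0 0;50 190 -85 0 0 0;70 230 -85 0 0 0"
}}

```text
time: 11.22
position: [0.3583, 0.345, 0.2825]
tool_rot: [-0.025, 1.0, 0.0, -0.001]
ft_force: [0.8, 0.8, -0.2]
grip_width: 0.0006
grip_force: 0.0
```

Call:
{"method": "move_arm", "body": {
  "series": "20 40 0 0 0 0;40 80 0 0 0 0;50 120 0 0 0 0;60 160 0 0 0 0;60 160 0 0 0 0;60 160 0 0 0 0"
}}

```text
time: 11.72
position: [0.2903, 0.5022, 0.2819]
tool_rot: [-0.027, 1.0, 0.0, -0.001]
ft_force: [0.0, -0.6, 0.3]
grip_width: 0.0002
grip_force: 0.0
```

```bash
python3 - <<'E'
from h import *
import cv2
st()
im=robot.camera("top")["img"]
a=cv2.resize(im[115:265,170:340],None,fx=3,fy=3,interpolation=cv2.INTER_CUBIC)
im=robot.camera("side")["img"]
b=cv2.resize(im[100:250,180:276],None,fx=3,fy=3)
cv2.imwrite("pics/t2.png",np.hstack([a,b])[:,:800,::-1])
E
```

```text
t 11.72 tip in bridge [-189.   348.4  109.9] F [ 0.  -0.6  0.3] tool_rot [-2.700e-02  9.996e-01  0.000e+00 -6.000e-04]
```

View pics/t2.png

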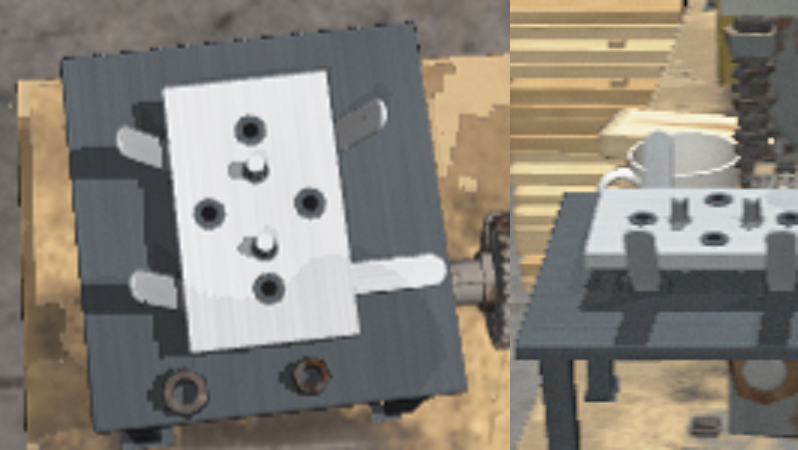

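The near right tongue lies flat at (400,272), the other three still stand, and the nuts have not moved.

```bash
python3 -c "
from rig import robot
print(robot.hand_in())"
```

```text
the job is handed in; nothing more can be done
None
```

The near right corner was the one that rocked (about 4 mm at 4.5 N); with its shim pressed flat it dips only about 1 mm at 12 N, the other three shims still stand, the nuts were not moved, and the job is handed in (I did not press the two far corners).

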